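Free the ratchet pawl and push the hold-down arm onto a sample tin

ROBOT

A 6-joint arm with a two-finger parallel gripper is mounted at the origin on a cart in front of the work surface, level with it; the furniture and walls round the work are solid. World frame = base frame: x ahead of the robot, y to its left, z up, the work surface at z = 0. Lengths are in mm, angles in rad, forces in N, time in s.
With the tool pointing down it reaches from about 325 to 900 mm from the base axis. Payload 3.5 kg.
Tool frame: the origin (TCP) lies midway between the tips of the shut fingers; the grasp point (between the pads) lies 19 mm behind it; z points along the fingers, y is the line along which they close (so a half turn about z gives the same grasp; the last joint's range is limited). The gripper opens to 85 mm and grips with 20 to 120 N. Pads are 22 mm wide; open, the fingers measure 114 mm over their backs; the gripper's body (76 mm by 85 mm) begins 54 mm behind the grasp point. The pads swing forward as they close: fully open they stand 13 mm farther back than shut.
Start: joints at [1.198, 0.276, -0.026, 1.268, 0, 1.467], TCP at [166.593, 602.386, 231.313] pointing down, gripper open.
Joint ranges: [-3.12, 3.12], [-0.85, 1.88], [-1.08, 1.24], [-1.95, 2.15], [-1.57, 1.53], [-3.14, 3.14]. Speed limits (rad/s): [2.57, 2.57, 3.14, 3.14, 3.14, 3.14].

INTERFACE

Orientations are given as a rotation vector (axis times angle).
In Python, from plant import manip, optics, hand_in gives the robot as it stands. The module is installed in compiled form; this text tells all that it offers.
- The arm moves only by the tool servo_tool, never from a script. Its argument "plan" is one flat list of numbers, 7 for each row, row after row: the turn, a rotation vector about the tool's x, y, z in degrees, then the shift along the tool's x, y, z in m, then the closure, from -1 (fully open) to 1 (shut), so that 0 is half open. In form: [rx, ry, rz, dx, dy, dz, hand, rx, ry, rz, dx, dy, dz, hand, ...]. A call has 1 to 8 rows; each row is the pose to reach, as a shift and turn from the pose commanded when the call began, along the tool's axes at that moment; what a row does not reach only later rows make up. A row lasts 1/8 s, in which the tool goes at most 62.5 mm and 10.7 degrees, less where a joint would pass 70% of its speed; a pose out of reach is approached as far as the arm can. A call with a gripper value outside its range is refused whole. The fingers move at their own pace and stop on an object; "grip_force" is the grip in N (left out, the last holds). Time passes only in rows, so rows that repeat a pose let the fingers close. It gives the time, the measured TCP pose, the force, the opening and the grip force at its end, in the units of the state.
- manip.observe(): the state, without advancing time (a new reading comes with each control period).
- optics.capture(name): name is "scene" or "top" or "wrist"; returns a dict with "color" (420x560x3 uint8, blue, green, red), "range_z" (420x560 float32, mm along the optical axis (not along the pixel's ray), 0 where there is no reading), "camera_matrix" (3x3 intrinsics, pixels), "k1" (the pictures are not rectified: a ray, as slopes to the right and down, at radius r is drawn at 1 + k1 r^2 times it, then the intrinsics apply), "rvec" (rotation vector, rad) and "tvec" (3), from world to camera coordinates, as OpenCV has them. Camera axes: x right, y down, z forward; pixel columns grow to the right and rows downward; lengths in mm; the calibration is good to about 2 mm. A picture is of the moment at which its call begins.
- hand_in(): hands the job in; it is judged then, once.
The state is a dict: "time": time; "joint_pos": joint angles; "dq": joint speeds; "joint_efforts": joint torques, N m; "position": TCP position; "ee_rot": TCP orientation; "force": force on the tool from outside, world axes, zero at the start; "torque": the same for the moment, N m; "width": opening from 0.0 (shut) to 1.0 (fully open); "finger_force": force on a finger pad.
Only numpy, scipy, OpenCV 4.12 (cv2) and the standard library are available. Lean on these libraries where they do the work, as an engineer would, in place of code of your own. Each camera call takes 0.05 s, during which the arm holds its last target. There are 200 camera calls.

TASK

The arm of the small bench press is held up by a ratchet. Press the tab of its pawl all the way down so that the pawl comes clear of the teeth, then push the arm down by its cross bar as far as it goes, so that its pad presses on the lid of the tin underneath, and leave it there with the pawl still free. It takes only pressing and pushing with the fingertips: do not force the arm while the pawl is still in the teeth, do not lift or shift the tin, and leave the other things where they are.

Things in the scene. Friction and masses are not known exactly. Their poses are not given: they have to be found in the camera images.
- press: Fixed ratchet press on a grey base 300 x 80 x 12 mm (x -140 to +160 mm). Origin: on the bench, straight under the arm's hinge; z up; x level, from the hinge towards the arm's bar end; y parallel to the hinge. Hinge axis at [0, 0, 75] mm between two grey cheeks (44 mm along x, 59 mm over all in y, tops at 97 mm). Tin at x = 110 mm; pawl behind the hinge
- press_arm (a joint): Hinge of the steel arm, rad. About 0 at the start, the arm then points 0.87 rad above level towards +x of the press; grows downwards; level at 0.87, where its pad meets the tin's lid; end stop 0.92. Stiff: about 3 to 6 N at the bar moves it, 8 N at the end; it never falls and stays where left. Until the pawl is freed a tooth stops it within 0.07 rad
- bar (a point): Centre of the black round cross bar at the arm's free end, 18 mm thick, 80 mm long, parallel to y of the press; 210 mm from the hinge axis, so it moves on an arc of that radius, from about 235 to 65 mm above the bench. Axes turn with the arm
- press_pawl (a joint): Hinge of the dark steel hook pawl, rad. 0 to 0.03 at the start (nose in the teeth, arm blocked); grows as the tab is pressed; nose clear from about 0.15; end stop, fully pressed, 0.35. Stiff pivot, no spring: needs about 4 N at the tab and stays where left
- tab (a point): Centre of the upper face of the pawl's ribbed thumb tab, a plate 34 (along x of the press) x 30 x 6 mm at about x = -134 mm, 71 mm above the bench at the start. Pressed fully it goes about 22 mm down and 8 mm towards -x of the press. Pawl pivot at x = -74 mm, 38 mm above the bench
- press_pad: Round black sprung pad 36 mm in diameter under the arm, 110 mm from the hinge; gives up to 8 mm (1.2 N per mm). Origin: centre of its lower face
- tin: Loose closed round aluminium sample tin, 66 mm in diameter, 40 mm high, standing between four short pins on the press's base under the pad. Origin: centre of its underside, 12 mm above the bench. Must not be lifted or shifted
- weight: Loose brass weight with a knob, 35 mm in diameter, 48 mm high, beside the press. Origin: centre of its underside. Bystander
- tape: Loose roll of black tape lying flat, 53 mm in diameter, 19 mm high, beyond the bar end of the press. Origin: centre of its underside. Bystander
- stopper: Loose red rubber stopper, 38 mm in diameter, 28 mm high, beyond the pawl end of the press. Origin: centre of its underside. Bystander
- mug: Loose white mug, 93 mm high, far back on the bench. Origin: centre of its underside. Bystander
- beaker: Loose glass beaker, 74 mm in diameter, 92 mm high, far back on the left. Origin: centre of its underside. Bystander
Mind the look-alikes: they are no part of the job. Leave any black look-alike of the tin alone.

How it is judged:
By the outcome, as a careful person would: the job done as asked, in the order asked, and still so for the second after the job is handed in, with the robot touching nothing.
It also fails if it takes over 48 s, if anything falls off the work surface, if the arm or the gripper's body presses on something with over 40 N, if the wrist force passes 120 N, or if a joint passes its speed limit or range.

## Working session

There is one attempt and no reset: what is moved stays moved. The work goes in short steps, Python scripts to look and compute and a tool call to move; the robot and the scene stay as the last step left them, time stands still between calls to the robot, and variables do not carry over. Pictures are saved under pics/ and viewed, at most 10 in all, crops included, and the job is handed in when it is done.

Besides the shell and the picture viewer there is one more tool, called as name(argument=value, ...), one argument or row to a line, values as JSON. servo_tool: Moves the arm, as the interface text tells. Its arguments: {"type":"object","properties":{"plan":{"type":"array"},"grip_force":{"type":"number"}},"required":["plan"]}

```bash
mkdir -p pics; cat > h.py <<'E'
import numpy as np, cv2
from plant import manip, optics
def pts(c):
    z=c["range_z"]; K=c["camera_matrix"]; k1=c["k1"]
    h,w=z.shape; v,u=np.mgrid[:h,:w]
    xy=cv2.undistortPoints(np.stack([u,v],-1).reshape(-1,1,2).astype(float),np.array(K,float),np.array([k1,0,0,0.])).reshape(h,w,2)
    p=np.dstack([xy*z[...,None],z])
    R=cv2.Rodrigues(np.array(c["rvec"],float))[0]
    W=(p-np.array(c["tvec"]).ravel())@R
    W[z==0]=np.nan
    return W
E
python3 - <<'E'
from h import *
for n in("scene","top"):
    c=optics.capture(n); cv2.imwrite(f"pics/{n}0.png",c["color"]); np.save(f"{n}0.npy",pts(c))
    R=cv2.Rodrigues(c["rvec"])[0]; print(n,-R.T@np.ravel(c["tvec"]),c["k1"])
print(manip.observe())
E
```

```text
scene [ 235.64817331  714.70498238 1105.11020648] -0.13259876674595697
top [ 470.10668451   13.08218948 1467.06915386] -0.03325868322955643
{'time': 0.1, 'joint_pos': array([ 1.19759150e+00,  2.77035637e-01, -2.77711518e-02,  1.26801483e+00,
       -4.43527967e-05,  1.46738887e+00]), 'dq': array([ 0.00044239, -0.00213958,  0.0018614 ,  0.0014624 ,  0.00098799,
       -0.00055668]), 'joint_efforts': array([-4.60924900e-05, -4.46707857e+01,  2.96128786e+01,  8.50939279e-03,
       -2.09824971e-04,  6.66899538e-06]), 'position': array([166.34544525, 601.70325045, 230.27184202]), 'ee_rot': array([-4.22453744e-01, -3.11261862e+00,  3.10743313e-03]), 'force': array([-0.9595388 , -0.15994295, -0.10676258]), 'torque': array([ 0.01754017, -0.01401999,  0.04227989]), 'finger_force': 0.0, 'width': 0.9997393393548673}
```

View pics/scene0.png

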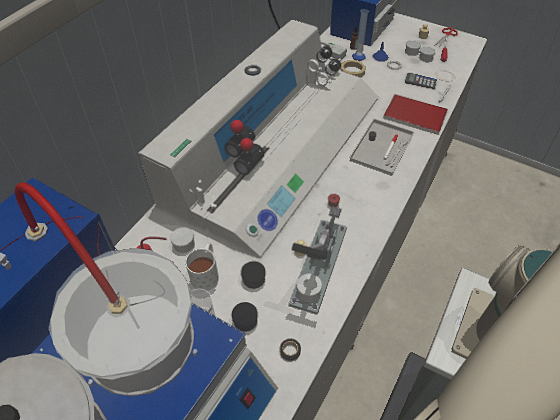

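View pics/top0.png

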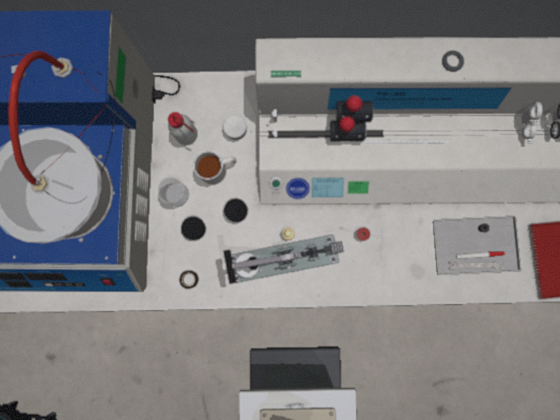

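The press's bar end is at top-view (230,265) and its pawl end at (338,248). The black tin look-alikes are at (193,228) and (235,210), the stopper is at (363,233), and the tape is at (189,279).

```bash
python3 - <<'E'
from h import *
t=cv2.imread("pics/top0.png")[215:300,205:385]; s=cv2.imread("pics/scene0.png")[185:330,270:370]
a=cv2.resize(t,None,fx=4.4,fy=4.4,interpolation=2); cv2.imwrite("pics/crop_t.png",a)
W=np.load("top0.npy")
def P(u,v): print((u,v),np.round(np.nanmedian(W[v-1:v+2,u-1:u+2].reshape(-1,3),0)))
for q in [(233,265),(230,252),(233,280),(338,248),(332,238),(340,246),(300,265),(363,233),(288,234),(189,279)]: P(*q)
# base plate: z 8..16
m=(abs(W[...,2]-12)<5)&(W[...,0]<480); m[:, :205]=0; m[:,350:]=0; m[:225]=0
m=cv2.morphologyEx(m.astype(np.uint8),cv2.MORPH_OPEN,np.ones((2,2)))
n,l,st,ce=cv2.connectedComponentsWithStats(m); 
p=W[m>0][:,:2].astype(np.float32); print(len(p),cv2.minAreaRect(p), cv2.boxPoints(cv2.minAreaRect(p)))
h=W[215:300,205:385,2]; np.set_printoptions(linewidth=250)
print(np.round(h[22:60:2,105:145:2]).astype(int)); print(np.round(h[30:72:2,8:40:2]))
E
```

```text
(233, 265) [488. 144. 239.]
(230, 252) [518. 151. 239.]
(233, 280) [453. 144. 242.]
(338, 248) [ 529. -118.   72.]
(332, 238) [ 560. -108.   14.]
(340, 246) [ 535. -124.   68.]
(300, 265) [487. -17.  13.]
(363, 233) [ 572. -195.   14.]
(288, 234) [571.  14.  50.]
(189, 279) [455. 293.   1.]
947 ((300.6741943359375, -13.6861572265625), (482.4034118652344, 107.66261291503906), 34.20064163208008) [[  70.924286 -104.74138 ]
 [ 131.44064  -193.78636 ]
 [ 530.4241     77.369064]
 [ 469.90775   166.41405 ]]
[[ 1  0 -3  9 11 16 10 16 17 17 15 11 -8  1  4  3 -8 -3  3 -3]
 [14 13 14 15 10 11 16 13 14 14 24  9 -3  3  0 -2  2  0 -3  1]
 [15 12 15 14 18 11 13 13 13 14 12 17 16  6 71 72 -6  2 -3  5]
 [19  9  9 14 18 12 13 11 10 15 70 76 74 65 67 68  0 -3  8  2]
 [50 55 52 52 12 15  5 14 15 12 69 73 65 70 73 69 -3  2  0  4]
 [51 29 50 43  9 19 14 15 62 69 70 74 72 72 69 68 69  2 -1  1]
 [36 45 54 46 53 54 69 65 69 70 67 74 68 66 74 78 67 -3  1  6]
 [86 64 55 54 55 60 63 64 12  9 71 73 72 69 74 71 66  2 -4 -1]
 [91 66 53 50 17 15 10 14 14 15 10 65 15 12  0  2  1 -2  3  3]
 [12 48 46 50 41 14 12 13 1
[... 1647 characters left out ...]
245. 238.  14.  59.  59.  50.  50.]
 [ -3.   7.   3.   4.   4.  10.   2. 243. 249. 242. 245.  12.  51.  51.  55.  57.]
 [  5.   2.   1.  -1.  -3.   4.   6.  -1. 246. 245. 246.   7.  21.  50.  55.  54.]
 [ -4.  -2.   5.   4.   0.  -1.  -3.   1. 245. 242. 241. 239.  14.  11.  46.  52.]
 [ -2.   6.  -0.   3.  -2.   1.  -2.  -6. 245. 245. 245. 241.  22.  13.  15.  15.]
 [  3.  10.  -7.   4.   2.   2.   6.  -6. 239. 245. 251. 239.  18.  11.  11.  13.]
 [ -3.  -0.   6.  -4.   2.   1.  -2.  -0. 238. 248. 240. 236.  12.  12.  10.   4.]
 [  2.  -2.  -2.   1.  -4.   1.   2.   2.  -4. 243.   2.  -1.  -0.  -1.   3.  -4.]
 [ -1.  -0.  -1.   4.   3.  -1.   5.  -1.  -0.  -1.   6.   1.  -1.  -1.   5.  -0.]]
```

View pics/crop_t.png

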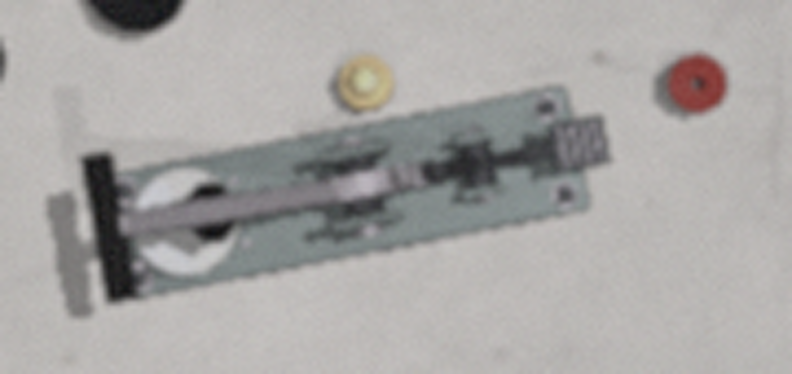

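The crop shows the bar across the left, the arm, the cheeks, the pawl, and the ribbed tab at the right, about (582,140) in the crop. Next I'll locate the tab, bar and base in both views.

```bash
python3 - <<'E'
from h import *
for n in("top","scene"):
    W=np.load(f"{n}0.npy"); x,y,z=W[...,0],W[...,1],W[...,2]
    C=cv2.imread(f"pics/{n}0.png").max(2)
    m=(x>420)&(x<570)&(y>125)&(y<165)&(z>225)&(C<70); p=W[m]
    c=np.median(p,0); d=np.linalg.svd((p-p.mean(0))[:,:2],full_matrices=0)[2][0]
    print(n,"bar",m.sum(),p.mean(0),c,np.percentile(p[:,2],[5,50,90]),d)
    m=(x>490)&(x<570)&(y>-160)&(y<-105)&(z>58)&(z<85); p=W[m]
    print("tab",m.sum(),p.mean(0),(p.min(0)+p.max(0))/2,np.percentile(p,[5,95],axis=0),cv2.minAreaRect(p[:,:2].astype(np.float32)))
    m=(x>410)&(x<590)&(y>-150)&(y<170)&(z>6)&(z<22)
    mm=cv2.morphologyEx(m.astype(np.uint8),cv2.MORPH_OPEN,np.ones((3,3)))
    p=W[mm>0][:,:2].astype(np.float32); r=cv2.minAreaRect(p); print("base",r)
    b=cv2.boxPoints(r); print(b.round(1).tolist())
    for nm,cx,cy,zz in(("stop",572,-195,8),("weight",571,14,25),("tape",455,293,8)):
        m=(abs(x-cx)<45)&(abs(y-cy)<45)&(z>zz)&(z<58)
        if nm=="weight": m&=(x>545)
        print(nm,np.round(np.nanmedian(W[m],0)),np.round(np.nanmax(W[m],0)))
E
```

```text
top bar 195 [484.11573284 151.65570779 243.62691565] [482.99922052 151.08423363 243.6592967 ] [239.0779991  243.6592967  247.18394721] [-0.98214911 -0.18810404]
tab 99 [ 532.57517902 -116.86252482   69.98958366] [ 533.261824   -117.17703868   71.73799173] [[ 520.81172433 -127.09146473   64.86547507]
 [ 545.36591831 -105.60785447   74.15218098]] ((533.1492309570312, -117.0101318359375), (29.50934600830078, 24.135692596435547), 2.251311779022217)
base ((508.3346252441406, 23.665420532226562), (80.10791778564453, 285.5574645996094), 10.007137298583984)
[[444.1000061035156, 157.3000030517578], [493.70001220703125, -123.9000015258789], [572.5999755859375, -110.0], [523.0, 171.1999969482422]]
stop [ 571. -192.   29.] [ 601. -159.   37.]
weight [574.  14.  34.] [592.  28.  55.]
tape [455. 291.  18.] [496. 325.  26.]
scene bar 235 [480.02108847 155.85398131 241.51460869] [478.87356674 156.46479071 242.34393063] [234.13486373 242.34393063 245.2629341 ] [-0.98695875 -0.16097338]
tab 66 [ 532.42493534 -115.62153484   68.58377209] [ 532.55850312 -117.75168096   68.00944556] [[ 518.55598141 -127.00599867   64.51284807]
 [ 546.56040047 -105.9248646    71.97203905]] ((532.9992065429688, -115.71282958984375), (31.2711238861084, 24.820018768310547), 12.237771034240723)
base ((519.563720703125, 30.28307342529297), (104.9291763305664, 297.0563049316406), 10.098311424255371)
[[441.8999938964844, 167.3000030517578], [494.0, -125.0999984741211], [597.2999877929688, -106.69999694824219], [545.2000122070312, 185.6999969482422]]
stop [ 569. -188.   26.] [ 590. -171.   32.]
weight [575.  15.  45.] [591.  23.  50.]
tape [455. 292.  18.] [480. 320.  24.]
```

```bash
cat >> h.py <<'E'
from scipy.spatial.transform import Rotation as Ro
ex=np.array([-.177,.984,0]); ey=np.array([-.984,-.177,0]); O=np.array([508,17.5,0])
def world(x,z,y=0): return O+x*ex/np.linalg.norm(ex)+y*ey+[0,0,z]
Rt=np.column_stack([np.cross(ex,[0,0,-1]),ex,[0,0,-1]])
def delta(p,R=None):
    s=manip.observe(); R0=Ro.from_rotvec(s["ee_rot"])
    d=R0.inv().apply(np.array(p)-s["position"])/1000
    r=(R0.inv()*Ro.from_matrix(Rt if R is None else R)).as_rotvec(degrees=True)
    print(r.round(2),d.round(4))
E
python3 - <<'E'
from h import *
p=manip.observe()["position"]
delta(p+[0,0,100]);delta([400,300,340]);delta([534,-121.4,340]);delta([534,-121.4,110])
E
```

```text
[ -0.11  -0.04 -25.66] [ 0.     -0.0002 -0.1   ]
[ -0.11  -0.04 -25.66] [-0.3056 -0.2287 -0.1093]
[ -0.11  -0.04 -25.66] [-0.5471 -0.5992 -0.1086]
[ -0.11  -0.04 -25.66] [-0.5471 -0.5987  0.1214]
```

servo_tool(
  plan=[0, 0, -9, 0, 0, -0.06, 1, 0, 0, -18, 0, 0, -0.11, 1, 0, 0, -25.7, -0.04, -0.04, -0.11, 1, 0, 0, -25.7, -0.08, -0.08, -0.11, 1, 0, 0, -25.7, -0.12, -0.12, -0.11, 1, 0, 0, -25.7, -0.16, -0.165, -0.11, 1, 0, 0, -25.7, -0.2, -0.21, -0.11, 1, 0, 0, -25.7, -0.24, -0.255, -0.11, 1],
  grip_force=40,
)

```text
time: 1.1
position: [330.2, 290.8, 340.9]
ee_rot: [0.281, -3.129, 0.0]
force: [1.5, -0.6, 0.1]
width: 0.004
finger_force: 0.0
```

```bash
python3 - <<'E'
from h import *
delta([534,-121.4,340]);delta([534,-121.4,110])
E
```

```text
[-0.02 -0.    0.07] [-0.127  -0.4419  0.001 ]
[-0.02 -0.    0.07] [-0.1271 -0.4418  0.231 ]
```

servo_tool(
  plan=[0, 0, 0, -0.015, -0.055, 0, 1, 0, 0, 0, -0.03, -0.11, 0, 1, 0, 0, 0, -0.047, -0.165, 0, 1, 0, 0, 0, -0.063, -0.22, 0, 1, 0, 0, 0, -0.08, -0.275, 0, 1, 0, 0, 0, -0.095, -0.33, 0, 1, 0, 0, 0, -0.11, -0.385, 0, 1, 0, 0, 0, -0.127, -0.442, 0.01, 1],
)

```text
time: 2.1
position: [534.3, -121.7, 331.7]
ee_rot: [-0.28, 3.128, -0.0]
force: [0.4, 0.7, 0.9]
width: -0.003
finger_force: 0.0
```

servo_tool(
  plan=[0, 0, 0, 0, 0, 0.05, 1, 0, 0, 0, 0, 0, 0.1, 1, 0, 0, 0, 0, 0, 0.15, 1, 0, 0, 0, 0, 0, 0.2, 1, 0, 0, 0, 0, 0, 0.22, 1, 0, 0, 0, 0, 0, 0.22, 1],
)

```text
time: 2.85
position: [531.1, -118.9, 108.8]
ee_rot: [0.28, -3.124, -0.004]
force: [-1.7, 0.2, -0.2]
width: 0.002
finger_force: 0.0
```

```bash
python3 - <<'E'
from h import *
delta([534,-121.4,80])
ims=[]
for n in("scene","wrist"):
    c=optics.capture(n); ims.append(c["color"]); np.save(n+"1.npy",pts(c))
a=cv2.resize(ims[0][170:290,270:390],(420,420),interpolation=2)
b=cv2.resize(ims[1],(373,280))
o=np.zeros((420,795,3),np.uint8); o[:,:420]=a; o[:280,421:794]=b
cv2.imwrite("pics/at_tab.png",o)
E
```

```text
[ 0.17 -0.29  0.04] [-0.0025 -0.003   0.0288]
```

View pics/at_tab.png

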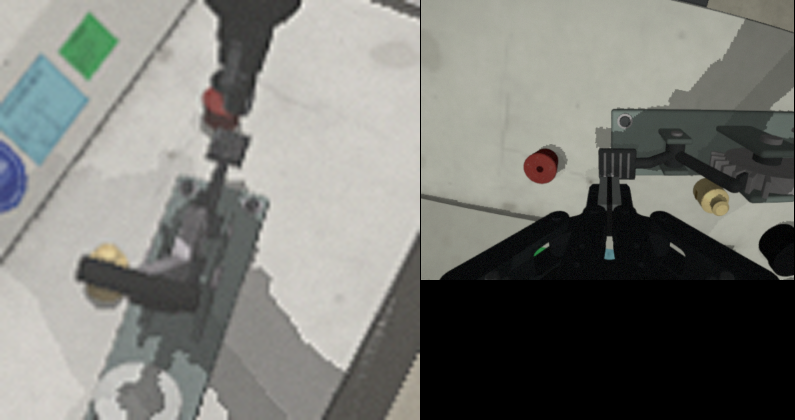

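The wrist view shows the ribbed tab at (617,163), just ahead of the closed tips at (610,190). I'll check the tab's position in this view too.

```bash
python3 - <<'E'
from h import *
W=np.load("wrist1.npy"); v0,v1,u0,u1=[int(q*1.5) for q in(147,180,597,638)][:4]
u0-=int(421*1.5);u1-=int(421*1.5)
p=W[v0:v1,u0:u1].reshape(-1,3); p=p[(p[:,2]>60)&(p[:,2]<80)]
print(len(p),p.mean(0),np.median(p,0)); q=p-O; print(np.percentile(q@ex,[2,50,98]),np.percentile(q@ey,[2,50,98]))
# press frame tab from others
print((np.array([532.6,-116.3,0])-O)@ex)
E
```

```text
2543 [ 529.36736075 -112.55686736   70.22875869] [ 529.01624263 -112.36232089   70.33005865]
[-148.58382472 -131.40306365 -115.30350323] [-12.88377235   2.25615395  14.7533923 ]
-136.01340000000002
```

servo_tool(
  plan=[0, 0, 0, -0.001, 0, 0.02, 1, 0, 0, 0, -0.001, 0, 0.033, 1, 0, 0, 0, -0.001, 0, 0.037, 1, 0, 0, 0, -0.001, -0.001, 0.041, 1, 0, 0, 0, -0.001, -0.003, 0.045, 1, 0, 0, 0, -0.001, -0.004, 0.049, 1, 0, 0, 0, -0.001, -0.005, 0.052, 1],
)

```text
time: 3.82
position: [536.0, -125.1, 59.7]
ee_rot: [-0.28, 3.128, -0.002]
force: [-0.6, 0.1, 3.6]
width: 0.0
finger_force: 1.9
```

servo_tool(
  plan=[0, 0, 0, 0, 0, 0.003, 1, 0, 0, 0, 0, -0.001, 0.006, 1, 0, 0, 0, 0, -0.001, 0.008, 1, 0, 0, 0, 0, -0.001, 0.01, 1],
)

```text
time: 4.32
position: [536.4, -127.1, 49.7]
ee_rot: [-0.279, 3.128, -0.006]
force: [0.4, -6.8, 5.1]
width: 0.002
finger_force: 3.1
```

servo_tool(
  plan=[0, 0, 0, 0, 0, 0.002, 1, 0, 0, 0, 0, 0, 0.003, 1, 0, 0, 0, 0, 0, 0.004, 1],
)

```text
time: 4.7
position: [536.7, -127.5, 46.6]
ee_rot: [-0.279, 3.128, -0.007]
force: [-2.4, -5.8, 12.2]
width: -0.002
finger_force: 6.9
```

```bash
python3 - <<'E'
from h import *
c=optics.capture("wrist"); cv2.imwrite("pics/w2.png",cv2.resize(c["color"][150:420,150:560],None,fx=1.7,fy=1.7)); W=pts(c); np.save("w2.npy",W)
print(manip.observe()["force"])
E
```

```text
[-1.91831752 -5.61803048  9.24148535]
```

View pics/w2.png

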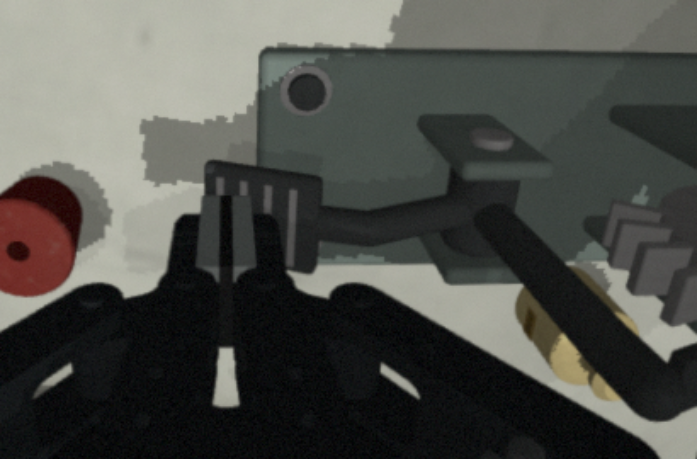

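The closed tips sit on the outer half of the tilted tab, at about (228,215). The pawl's nose end is well out from the teeth, at about (670,400). I'll push a little more to confirm the end stop.

servo_tool(
  plan=[0, 0, 0, 0, 0, 0.002, 1, 0, 0, 0, 0, 0, 0.003, 1, 0, 0, 0, 0, 0, 0.003, 1],
)

```text
time: 5.12
position: [536.9, -127.6, 45.8]
ee_rot: [-0.279, 3.127, -0.008]
force: [-6.9, -4.9, 23.0]
width: 0.002
finger_force: 11.3
```

servo_tool(
  plan=[0, 0, 0, 0, 0, -0.01, 1, 0, 0, 0, 0, 0, -0.04, 1, 0, 0, 0, 0, 0, -0.09, 1, 0, 0, 0, 0, 0, -0.15, 1, 0, 0, 0, 0, 0, -0.21, 1, 0, 0, 0, 0, 0, -0.27, 1, 0, 0, 0, 0, 0, -0.27, 1],
)

```text
time: 6.0
position: [538.2, -125.3, 317.4]
ee_rot: [-0.281, 3.12, -0.003]
force: [-0.0, 0.3, -0.8]
width: -0.002
finger_force: 0.0
```

```bash
python3 - <<'E'
from h import *
c=optics.capture("wrist"); W=pts(c); x,y,z=W[...,0],W[...,1],W[...,2]
q=W-O; a=q@ex; b=q@ey
m=(a>-165)&(a<-118)&(abs(b)<18)&(z>30)&(z<85)
p=np.c_[a[m],z[m]]; A=np.polyfit(p[:,0],p[:,1],1); print(m.sum(),np.percentile(p,[2,50,98],axis=0),"tilt",np.arctan(A[0]))
delta(world(136,320)); delta(world(136,262))
for th in np.arange(.87,-.06,-.0767): print(round(th,3),np.round(np.array([210*np.cos(th)-135.5, 84+210*np.sin(th)]),1))
E
```

```text
662 [[-153.9243992    43.09955005]
 [-137.66863747   50.13564914]
 [-119.4224977    55.37284944]] tilt 0.320225824158728
[-0.    0.22  0.08] [ 0.0025  0.2812 -0.0059]
[-0.    0.22  0.08] [0.0028 0.2812 0.0521]
0.87 [-1.000e-01  2.445e+02]
0.793 [ 11.8 233.7]
0.717 [ 22.8 221.9]
0.64 [ 33.  209.4]
0.563 [ 42.1 196.1]
0.487 [ 50.1 182.2]
0.41 [ 57.1 167.7]
0.333 [ 63.  152.7]
0.256 [ 67.6 137.3]
0.18 [ 71.1 121.5]
0.103 [ 73.4 105.6]
0.026 [74.4 89.5]
-0.05 [74.2 73.4]
```

The tab's centre is now at about 50 mm with a tilt of about 0.33 rad, so the pawl is fully pressed. Next is the bar.

servo_tool(
  plan=[0, 0, 0, 0, 0.055, -0.006, 1, 0, 0, 0, 0.001, 0.11, -0.006, 1, 0, 0, 0, 0.001, 0.165, -0.006, 1, 0, 0, 0, 0.002, 0.22, -0.006, 1, 0, 0, 0, 0.003, 0.26, -0.006, 1, 0, 0, 0, 0.003, 0.281, 0.01, 1, 0, 0, 0, 0.003, 0.281, 0.045, 1, 0, 0, 0, 0.003, 0.281, 0.045, 1],
)

```text
time: 7.05
position: [478.3, 150.6, 261.9]
ee_rot: [0.281, -3.117, -0.0]
force: [-0.2, -0.9, -0.6]
width: -0.006
finger_force: 0.0
```

```bash
python3 - <<'E'
from h import *
delta(world(136,244))
ims=[]
for n in("scene","wrist"):
    c=optics.capture(n); ims.append(c["color"])
a=cv2.resize(ims[0][170:290,270:390],(420,420),interpolation=2)
b=cv2.resize(ims[1],(373,280))
o=np.zeros((420,795,3),np.uint8); o[:,:420]=a; o[:280,421:794]=b
cv2.imwrite("pics/at_bar.png",o)
E
```

```text
[ 0.06 -0.67  0.11] [-0.0059 -0.0003  0.0178]
```

View pics/at_bar.png

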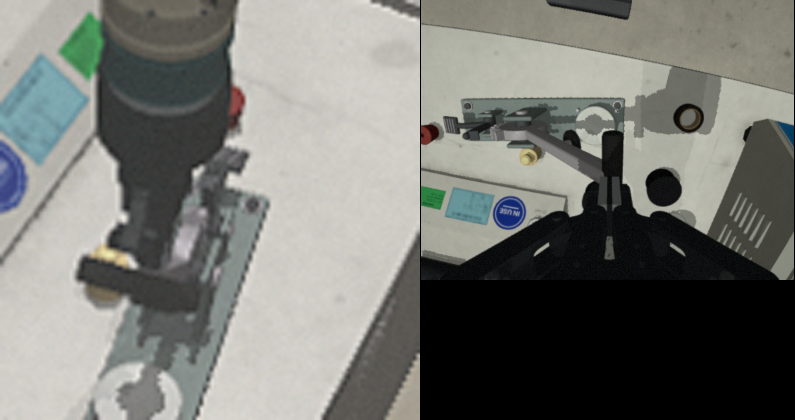

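In the wrist view the tips at (609,185) line up over the bar, which starts near (612,150). Now I'll push along the arc.

servo_tool(
  plan=[0, 0, 0, -0.004, 0.001, 0.012, 1, 0, 0, 0, -0.004, 0.002, 0.018, 1, 0, 0, 0, -0.004, 0.007, 0.023, 1, 0, 0, 0, -0.004, 0.013, 0.028, 1, 0, 0, 0, -0.004, 0.018, 0.034, 1, 0, 0, 0, -0.004, 0.024, 0.04, 1],
)

```text
time: 7.9
position: [482.6, 176.0, 228.2]
ee_rot: [-0.281, 3.127, 0.003]
force: [-0.6, 0.3, 5.3]
width: 0.002
finger_force: 2.8
```

servo_tool(
  plan=[0, 0, 0, 0, -0.002, 0.002, 1, 0, 0, 0, 0, -0.002, 0.004, 1],
)

```text
time: 8.15
position: [482.5, 177.4, 226.0]
ee_rot: [-0.284, 3.127, 0.017]
force: [-6.5, 10.3, 14.7]
width: 0.002
finger_force: 7.5
```

```bash
python3 - <<'E'
from h import *
s=manip.observe(); print(s["position"],s["force"],(s["position"]-O)@ex)
ims=[]
for n in("top","wrist"):
    c=optics.capture(n); ims.append(c["color"])
    W=pts(c); q=W-O; a=q@ex; b=q@ey; z=W[...,2]; C=c["color"].max(2)
    m=(a>120)&(a<190)&(abs(b)<42)&(abs(b)>22)&(z>190)&(z<250)&(C<90)
    print(n,m.sum(),np.percentile(a[m],[3,50,97]),np.percentile(z[m],[3,50,97]))
E
```

```text
[482.50723216 177.40746143 225.97674614] [-6.46470803 10.25721087 14.71801457] 161.86116195068877
top 5 [147.60561469 150.71816445 155.94557442] [223.22390333 226.32531337 231.03343574]
wrist 1461 [149.48205114 157.40369398 165.24436363] [216.87396099 225.31624712 227.54807691]
```

The tips are about 5 mm ahead of the bar's centre (tips at 162 mm, bar at 157 mm in press x). I'll ease off, recentre, and follow the arc.

servo_tool(
  plan=[0, 0, 0, 0, 0, -0.018, 1, 0, 0, 0, 0, -0.004, -0.016, 1, 0, 0, 0, 0, -0.003, -0.006, 1, 0, 0, 0, 0, 0.002, 0.001, 1, 0, 0, 0, 0, 0.008, 0.009, 1, 0, 0, 0, 0, 0.014, 0.018, 1, 0, 0, 0, 0, 0.014, 0.018, 1],
)

```text
time: 9.12
position: [479.4, 187.3, 204.1]
ee_rot: [0.282, -3.127, -0.001]
force: [0.6, -0.6, 1.2]
width: -0.002
finger_force: 0.3
```

```bash
cat >> h.py <<'E'
def bar():
    s=manip.observe(); print(s["time"],s["position"].round(1),s["force"].round(1),"tip x",((s["position"]-O)@ex).round(1))
    c=optics.capture("wrist"); W=pts(c); q=W-O; a=q@ex; b=q@ey; z=W[...,2]; C=c["color"].max(2)
    m=(a>120)&(a<235)&(abs(b)<42)&(abs(b)>22)&(abs(z-s["position"][2])<22)&(C<90)
    print(m.sum(),np.percentile(a[m],[3,50,97]),np.percentile(z[m],[3,50,97]))
E
python3 -c "from h import *
bar()"
```

```text
9.125 [479.4 187.3 204.1] [ 0.6 -0.6  1.2] tip x 172.2
1467 [166.55825456 174.82539276 182.90360238] [194.89747511 203.20825512 205.43485951]
```

servo_tool(
  plan=[0, 0, 0, 0, 0.007, 0.01, 1, 0, 0, 0, 0, 0.013, 0.019, 1, 0, 0, 0, 0, 0.018, 0.029, 1, 0, 0, 0, 0, 0.022, 0.038, 1, 0, 0, 0, 0, 0.026, 0.048, 1, 0, 0, 0, 0, 0.029, 0.058, 1, 0, 0, 0, 0, 0.032, 0.068, 1, 0, 0, 0, 0, 0.034, 0.076, 1],
)

```text
time: 10.18
position: [474.2, 221.3, 128.9]
ee_rot: [-0.281, 3.128, 0.003]
force: [-1.9, 3.7, 5.1]
width: -0.001
finger_force: 2.2
```

```bash
python3 -c "from h import *
bar()"
```

```text
10.175 [474.2 221.3 128.9] [-1.9  3.7  5.1] tip x 206.5
1446 [199.96817819 207.83830071 215.84330815] [118.42882328 127.52234315 129.84825432]
```

servo_tool(
  plan=[0, 0, 0, 0, 0.002, 0.01, 1, 0, 0, 0, 0, 0.003, 0.018, 1, 0, 0, 0, 0, 0.004, 0.026, 1, 0, 0, 0, 0, 0.004, 0.033, 1, 0, 0, 0, 0, 0.004, 0.04, 1, 0, 0, 0, 0, 0.004, 0.045, 1, 0, 0, 0, 0, 0.004, 0.049, 1],
)

```text
time: 11.1
position: [473.5, 224.1, 80.3]
ee_rot: [-0.28, 3.129, 0.0]
force: [-1.3, 2.5, 5.6]
width: -0.003
finger_force: 3.1
```

servo_tool(
  plan=[0, 0, 0, 0, 0, 0.002, 1, 0, 0, 0, 0, 0, 0.003, 1, 0, 0, 0, 0, 0, 0.004, 1],
)

```text
time: 11.48
position: [473.6, 224.1, 76.8]
ee_rot: [-0.28, 3.129, 0.0]
force: [-2.3, 1.1, 7.2]
width: 0.001
finger_force: 3.8
```

```bash
python3 -c "from h import *
bar()"
```

```text
11.475 [473.6 224.1  76.8] [-2.3  1.1  7.2] tip x 209.4
1438 [204.18473312 212.16147819 220.28346106] [66.01958764 74.68086285 77.0386564 ]
```

Not at the end stop yet, so I'll keep going gently.

servo_tool(
  plan=[0, 0, 0, 0, 0, 0.002, 1, 0, 0, 0, 0, 0, 0.004, 1, 0, 0, 0, 0, 0, 0.005, 1, 0, 0, 0, 0, 0, 0.005, 1],
)

```text
time: 12.02
position: [473.7, 224.2, 75.6]
ee_rot: [-0.281, 3.128, -0.0]
force: [-10.4, -0.5, 31.2]
width: -0.003
finger_force: 15.7
```

servo_tool(
  plan=[0, 0, 0, 0, 0, 0.002, 1, 0, 0, 0, 0, 0, 0.003, 1, 0, 0, 0, 0, 0, 0.003, 1],
)

```text
time: 12.4
position: [473.9, 224.3, 75.1]
ee_rot: [-0.281, 3.128, -0.0]
force: [-15.9, -2.3, 47.8]
width: 0.002
finger_force: 23.8
```

At the end stop (48 N gave only 0.5 mm). Now I'll lift off straight up and check.

servo_tool(
  plan=[0, 0, 0, 0, 0, -0.008, 1, 0, 0, 0, 0, 0, -0.016, 1, 0, 0, 0, 0, 0, -0.05, 1, 0, 0, 0, 0, 0, -0.11, 1, 0, 0, 0, 0, 0, -0.17, 1, 0, 0, 0, 0, 0, -0.22, 1, 0, 0, 0, 0, 0, -0.22, 1],
)

```text
time: 13.28
position: [476.1, 224.4, 292.5]
ee_rot: [-0.279, 3.121, 0.001]
force: [1.0, 0.2, -0.2]
width: -0.002
finger_force: 0.0
```

```bash
python3 - <<'E'
from h import *
print(manip.observe()["position"],manip.observe()["force"])
c=optics.capture("wrist"); W=pts(c); q=W-O; a=q@ex; b=q@ey; z=W[...,2]
m=(a>195)&(a<225)&(abs(b)<40)&(abs(b)>18)&(z>45)&(z<100); print("bar",m.sum(),np.percentile(a[m],[3,50,97]),np.percentile(z[m],[3,50,90,97]))
m=(a>-165)&(a<-118)&(abs(b)<18)&(z>30)&(z<85); print("tab",m.sum(),np.percentile(z[m],[2,50,98]) if m.any() else 0)
b=c["color"]; t=optics.capture("top"); W=pts(t); q=W-O; a=q@ex; bb=q@ey; z=W[...,2]
m=(a>-165)&(a<-118)&(abs(bb)<18)&(z>30)&(z<85); print("tab top",m.sum(),np.percentile(z[m],[2,50,98]))
o=np.zeros((560,795,3),np.uint8); o[:340,:720]=cv2.resize(t["color"][215:300,205:385],(720,340)); o[345:555,:280]=cv2.resize(b,(280,210))
o[345:555,300:780]=cv2.resize(b[40:250,0:480],(480,210)); cv2.imwrite("pics/end.png",o)
E
```

```text
[476.12074733 224.3657963  292.46980715] [ 1.03721426  0.18018164 -0.18994551]
bar 618 [203.89566102 211.6189719  220.22521351] [67.80184539 74.62311256 76.49446056 77.01628153]
tab 336 [45.73263798 52.41370756 55.40848755]
tab top 133 [40.52529228 50.00754178 57.66838773]
```

View pics/end.png

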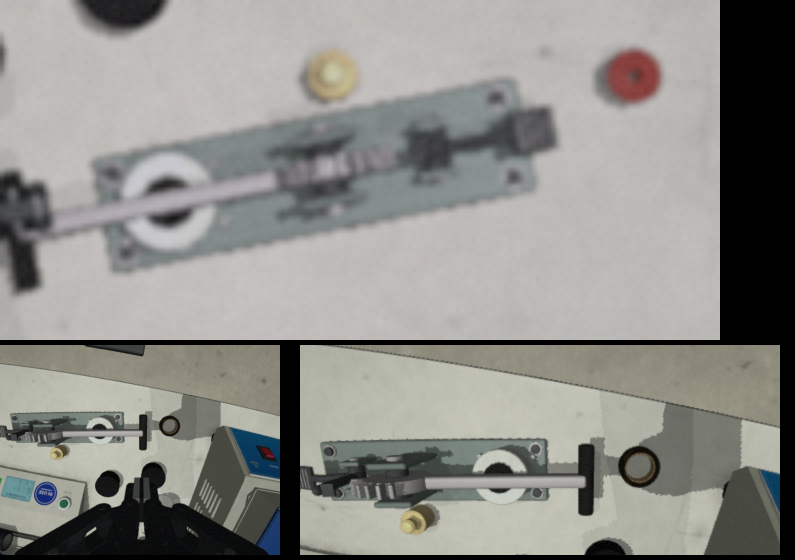

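The arm is level and down, with the bar's top at about 75 mm and the pad on the tin's lid (top crop (170,200)). The tab is still down at about 50 mm, and the weight, stopper and tape are where they were.

```bash
python3 -c "from plant import hand_in; print(hand_in())"
```

```text
the job is handed in; nothing more can be done
None
```

The pawl is fully pressed and free, and the press arm is down at its end stop with its pad on the tin's lid; the gripper was lifted clear and the job handed in at about 13 s (no verdict was returned).

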